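Turn the mixer drum until its filler neck points straight up

ROBOT

A 6-joint arm with a two-finger parallel gripper is mounted at the origin on a cart in front of the work surface, level with it; the furniture and walls round the work are solid. World frame = base frame: x ahead of the robot, y to its left, z up, the work surface at z = 0. Lengths are in mm, angles in rad, forces in N, time in s.
With the tool pointing down it reaches from about 275 to 825 mm from the base axis. Payload 5.2 kg.
Tool frame: the origin (TCP) lies on the centre line of the jaws, within the pads' length; the fingertips stand ahead of it and the grasp point (between the pads) lies 2 mm behind it (manip.finger_overhang is the z of the fingertips in the tool frame, in mm); z points along the fingers, y is the line along which they close (so a half turn about z gives the same grasp; the last joint's range is limited). The gripper opens to 93 mm and grips with 3 to 60 N. Pads are 15 mm wide; open, the fingers measure 128 mm over their backs; the gripper's body (75 mm by 188 mm) begins 65 mm behind the grasp point.
Start: joints at [1.051, 0.259, 1.535, -0, 1.348, -0.203], TCP at [171.318, 522.642, 235.653] pointing down, gripper open.
Joint ranges: [-3.14, 3.14], [-0.91, 2.08], [0.19, 2.58], [-1.22, 4.36], [0.22, 2.71], [-3.12, 3.12]. Speed limits (rad/s): [2.57, 2.57, 3.14, 3.14, 3.14, 3.14].

INTERFACE

Orientations are given as a unit quaternion [x, y, z, w].
In Python, from cell import manip gives the robot as it stands.
- The arm moves only by the shell command python3 -m jog 'ROWS' [OPENING] [FORCE]. ROWS is text: rows parted by semicolons, each of 6 numbers parted by spaces: the shift along the tool's x, y, z normalised to -1 to 1, where 1 is 0.15 m, then the turn, a rotation vector about the tool's x, y, z normalised to -1 to 1, where 1 is 180 degrees. In form: tx ty tz ax ay az; .... A call has exactly 5 rows; each row shifts and turns the commanded pose from where the row before left it, along the tool's axes as they then stand; what a row does not reach is not made up. A row lasts 1/10 s, in which the tool goes at most 50 mm and 8.59 degrees, less where a joint would pass 70% of its speed; a pose out of reach is approached as far as the arm can. A call with a number of a shift or a turn outside -1 to 1 is refused whole. A call with a gripper value outside its range is refused whole. OPENING is the finger opening in mm, from 0 to 93, set as the call begins (- or left out, the last holds). The fingers move at their own pace and stop on an object; FORCE is the grip in N (left out, the last holds). Time passes only in rows, so rows that do not move let the fingers close, or fill a call up. It gives the time, the measured TCP pose, the force, the opening and the grip force at its end, in the units of the state.
- manip.state(): the state, without advancing time (a new reading comes with each control period).
- manip.camera(name): name is "scene" or "top" or "wrist"; returns (picture, depth): 420x560x3 uint8, red, green, blue; 420x560 float32, mm along the optical axis (not along the pixel's ray), 0 where there is no reading.
- manip.camera_model(name): a dict with "fx", "fy", "cx", "cy" (pixels), "position" and "rotation" of the camera in the world. Camera axes: x right, y down, z forward; pixel columns grow to the right and rows downward; lengths in mm; the calibration is good to about 2 mm. A picture is of the moment at which its call begins: read the wrist's pose just before it. camera_model takes no time and is no camera call; for the wrist camera it gives the pose at the moment of the call.
- manip.finish_job(): hands the job in; it is judged then, once.
The state is a dict: "t": time; "q": joint angles; "qvel": joint speeds; "joint_torque": joint torques, N m; "eef_pos": TCP position; "tool_rot": TCP orientation; "force": force on the tool from outside, world axes, zero at the start; "ft_torque": the same for the moment, N m; "width": opening from 0.0 (shut) to 1.0 (fully open); "gripper_force": force on a finger pad.
Only numpy, scipy, OpenCV 4.12 (cv2) and the standard library are available. Lean on these libraries where they do the work, as an engineer would, in place of code of your own. Each camera call takes 0.05 s, during which the arm holds its last target. There are 200 camera calls.

TASK

Turn the small drum of the tumbling mixer, either way round, until its filler neck with the white screw cap points straight up, and leave it standing so. Do it with the fingertips by pushing the black-sleeved spokes of the star wheel one after another: push gently without gripping a spoke or setting the wheel spinning, and do not touch the drum or its neck. Nothing is picked up, and the cup, the dropper bottle and the pen near the mixer stay where they are.

Things in the scene. Friction and masses are not known exactly. Their poses are not given: they have to be found in the camera images.
- mixer: Fixed grey stand of the tumbling mixer: base plate 155 x 150 x 12 mm, two bearing plates up to 177 mm high, 54 mm wide above and 90 mm below. Origin on the worktop, 90 mm behind the wheel plane; +x runs level along the axle from the star wheel back to the drum, +y to the left as seen from the front (the wheel side, which faces the robot), z up. The axle is 150 mm above the worktop.
- rotor: Wheel, axle and drum, turning as one about the level axle. Origin on the axle, 90 mm behind the wheel plane; x along the axle to the drum (as the stand's x), z the way the neck points, straight up when done. Turns freely either way, is balanced, has a steady friction (1.5 to 2 N at a spoke's end) and stays where it is left. At the start the neck is 100 to 180 degrees away from up, to either side.
- wheel_centre (a point): Centre of the upright star wheel, on the axle in the plane of the spokes. Rim radius 66 mm, 12 mm thick; six equal round spokes reach out past it to 125 mm radius, with black sleeves 14 mm thick from 75 mm on. They stand at 30, 90, 150, 210, 270, 330 degrees from the neck's direction, so that lies midway between two spokes. The front bearing plate begins 31 mm behind the wheel plane.
- neck_tip (a point): Centre of the outer face of the white cap (34 mm across) on the neck (26 mm across) of the steel drum; the drum is 106 mm across and 76 mm long and begins 59 mm behind the wheel plane. This point is 82 mm from the axle, 97 mm behind the wheel plane, straight above the axle when done. A dark steel T-shaped pointer from hub to rim on the wheel's front shows the same direction.
- cup_1: Bystander: loose sample cup with a red lid, 64 mm across and 73 mm high, standing right of the mixer. Origin under its centre.
- dropper_b: Bystander: loose small dropper bottle, 36 mm across and 96 mm high, standing left of the mixer. Origin under its centre.
- marker_pen: Bystander: loose pen, 135 mm long and 17 mm thick, lying in front of the star wheel. Origin under its centre.

How it is judged (in metres and radians):
At the end, for the whole second after the job is handed in: The filler neck points straight up within 0.12 rad (7 degrees), the wheel stands still, and cup, dropper bottle and pen are within 20 mm of where they stood (angle between rotor's own z axis and vertical below 0.12 rad and angular speed of rotor below 0.05 rad/s and distance of each of cup_1, dropper_b, marker_pen from where it was at the start of the episode below 0.02 m); the robot touches nothing.
It fails at once if the robot touches the drum or its neck (contact force between any of the arm, the fingers and rotor_c27 above 0.5 N or contact force between any of the arm, the fingers and rotor_c28 above 0.5 N or contact force between any of the arm, the fingers and rotor_c29 above 0.5 N or contact force between any of the arm, the fingers and rotor_c30 above 0.5 N).
It fails at once if the star wheel is gripped or pushed hard (over 35 N) (contact force between the fingers and rotor above 35 N).
It fails at once if the wheel is set spinning (over 4 rad/s) (angular speed of rotor above 4 rad/s).
It fails at once if the cup, dropper bottle or pen is lifted, knocked over or moved by more than 20 mm (distance of any of cup_1, dropper_b, marker_pen from where it was at the start of the episode above 0.02 m).
It also fails if it takes over 54 s, if anything falls off the work surface, if the arm or the gripper's body presses on something with over 40 N, if the wrist force passes 120 N, or if a joint passes its speed limit or range.

## Working session

There is one attempt and no reset: what is moved stays moved. The work goes in short steps, Python scripts to look and compute and a shell command to move; the robot and the scene stay as the last step left them, time stands still between calls to the robot, and variables do not carry over. Pictures are saved under pics/ and viewed, at most 10 in all, crops included, and the job is handed in when it is done.

```bash
ls; mkdir -p pics; python3 - <<'E'
from cell import manip
import cv2,numpy as np
print(manip.state()); print(manip.finger_overhang)
for n in("scene","top"):
    p,d=manip.camera(n); np.savez("pics/%s0.npz"%n,p=p,d=d)
    cv2.imwrite("pics/%s0.png"%n,p[:,:,::-1]); print(n,manip.camera_model(n))
E
```

```text
pics
{'t': 0.0, 'q': array([ 1.05119833e+00,  2.59334319e-01,  1.53606599e+00,  2.73994894e-07,
        1.34804879e+00, -2.02799381e-01]), 'qvel': array([-0.00205756, -0.00085238,  0.00178121, -0.00163251, -0.0013877 ,
       -0.00077646]), 'joint_torque': array([ 9.13202348e-04, -4.37305391e+01, -2.84010136e+01,  7.21067749e-02,
        4.09534515e-02, -2.12127688e-04]), 'eef_pos': array([171.04918446, 522.17060191, 234.82924893]), 'tool_rot': array([ 1.57737717e-01,  9.87480608e-01, -8.68277314e-04, -3.28153645e-04]), 'force': array([ 0.00265459, -0.29502092,  0.40065326]), 'ft_torque': array([0.01120586, 0.02773348, 0.03818811]), 'gripper_force': 0.0, 'width': 0.9990257615009259}
17.0
scene {'fx': 498.8708322405868, 'fy': 498.8708322405868, 'cx': 278.4485250212128, 'cy': 208.02644782889922, 'position': array([   4.32001508,  476.84967505, 1024.68919233]), 'rotation': array([-0.40450414,  0.84649592, -0.3144806 ,  0.14464789])}
top {'fx': 420.2844740457265, 'fy': 420.2844740457265, 'cx': 275.61788991080283, 'cy': 207.61134900546492, 'position': array([ 394.78802392,  -31.3852518 , 1023.03769312]), 'rotation': array([ 0.71008979, -0.69777358,  0.05818501, -0.07415544])}
```

View pics/scene0.png

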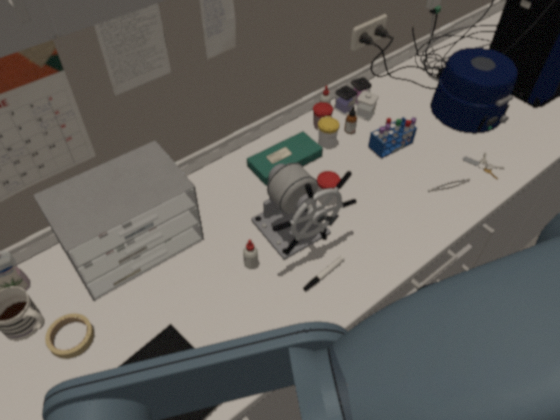

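View pics/top0.png

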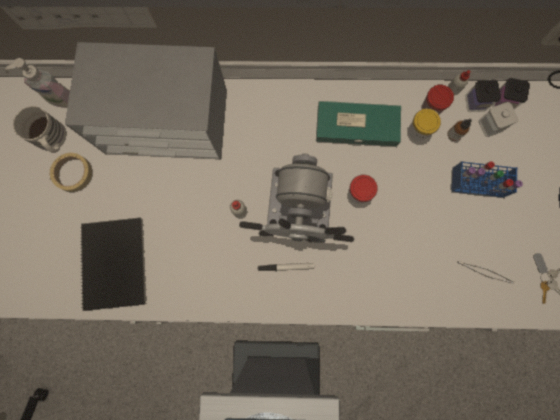

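```bash
cat > h.py <<'E'
import numpy as np,cv2
from scipy.spatial.transform import Rotation as R
from cell import manip
def cloud(n,d,m=None):
    m=m or manip.camera_model(n)
    v,u=np.mgrid[:d.shape[0],:d.shape[1]]
    c=np.stack([(u-m["cx"])/m["fx"]*d,(v-m["cy"])/m["fy"]*d,d],-1)
    return c@R.from_quat(m["rotation"]).as_matrix().T+m["position"]
E
python3 - <<'E'
from h import *
for n in("scene","top"):
    f=np.load("pics/%s0.npz"%n);p,d=f["p"],f["d"];W=cloud(n,d)
    for u,v in ((297,232),(305,185),(363,188),(237,207),(295,267),(268,268),(310,266)) if n=="top" else ((326,180),(250,255),(325,273),(310,283),(340,263),(310,215)): print(n,u,v,W[v,u].round())
    box=(slice(140,280),slice(220,380))
    dark=(p.max(-1)<55)&(d>0); w=W; 
    c=np.array([0,0,0])
    M=dark&(w[...,2]>30)&(w[...,2]<300)
    M2=np.zeros_like(M);M2[box]=M[box]
    P=w[M2]; print(n,len(P),np.median(P,0))
    np.save("pics/blk_%s.npy"%n,P)
    vv=P[:,:2]; 
    o=np.median(vv,0);_,s,vt=np.linalg.svd(vv-o,full_matrices=False);print(o,s,vt)
p=np.load("pics/scene0.npz")["p"]
cv2.imwrite("pics/sc_crop.png",cv2.resize(p[150:270,240:370,::-1],None,fx=5,fy=5,interpolation=cv2.INTER_CUBIC))
E
```

```text
scene 326 180 [ 629. -205.   70.]
scene 250 255 [568.  93.  58.]
scene 325 273 [440. -34.  12.]
scene 310 283 [440.  14.  15.]
scene 340 263 [441. -86.   6.]
scene 310 215 [511. -38. 161.]
scene 495 [507.90093726 -25.11685293 171.65251344]
[507.90093726 -25.11685293] [1556.22486274  779.05555372] [[-0.07957181  0.99682914]
 [ 0.99682914  0.07957181]]
top 297 232 [507. -55. 169.]
top 305 185 [597. -69. 203.]
top 363 188 [ 625. -210.   70.]
top 237 207 [574.  81.  76.]
top 295 267 [443. -55.  18.]
top 268 268 [440.   9.  12.]
top 310 266 [446. -91.  14.]
top 345 [505.3687454  -97.36452255 180.16192743]
[505.3687454  -97.36452255] [1340.72964668  131.58889705] [[ 0.08980505  0.99595936]
 [ 0.99595936 -0.08980505]]
```

View pics/sc_crop.png

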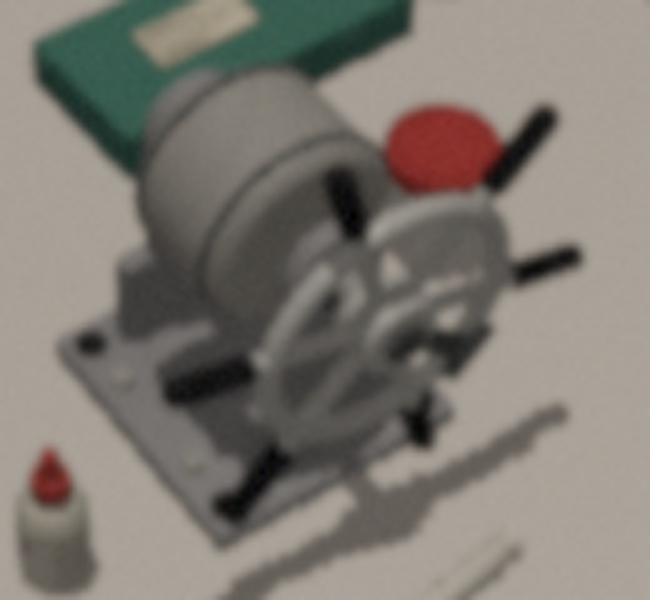

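```bash
cat > fit.py <<'E'
from h import *
from scipy.optimize import least_squares
def basis(n): n=np.array(n)/np.hypot(*n); return n,np.array([-n[1],n[0]])
E
python3 - <<'E'
from fit import *
P=np.vstack([np.load("pics/blk_%s.npy"%n) for n in("scene","top")])
n=np.array([0.99596,-0.0898]);l=np.array([.0898,.99596])
for k in range(6):
    o=P[:,:2]@n; c=np.median(o) if k==0 else c
    K=abs(o-c)<(25 if k==0 else 14); Q=P[K]
    Q=Q[(Q[:,1]>-200)&(Q[:,1]<90)]
    A=np.c_[Q[:,1],np.ones(len(Q))];s,b=np.linalg.lstsq(A,Q[:,0],rcond=None)[0]
    n=np.array([1,-s])/np.hypot(1,s);l=np.array([s,1])/np.hypot(1,s);c=n[0]*b
print("n",n,"c",c,len(Q),(Q[:,:2]@n-c).std())
S=Q[:,:2]@l;Z=Q[:,2]
def res(p):
    x,z=S-p[0],Z-150
    r=np.hypot(x,z);a=np.arctan2(z,x)-p[1]   # angle from left (+l) towards up
    a=(a+np.pi/6)%(np.pi/3)-np.pi/6
    return np.where((r>70)&(r<132),r*np.sin(a),20)
best=min((least_squares(res,[s0,t0],loss="soft_l1",f_scale=4) for s0 in(-75,-50,-35,-20,0) for t0 in np.radians([-25,-5,15])),key=lambda r:r.cost)
s0,t0=best.x;print("s0",s0,"t0deg",np.degrees(t0)%60,best.cost/len(Q),"centre",n*c+l*s0)
x,z=S-s0,Z-150;r=np.hypot(x,z);a=np.degrees(np.arctan2(z,x))
for k in range(6):
    t=np.degrees(t0)%60+60*k-180; m=(abs((a-t+180)%360-180)<12)&(r>70); print(round(t),m.sum(),r[m].max() if m.any() else 0)
f=np.load("pics/scene0.npz");W=cloud("scene",f["d"])
for u,v in((470,350),(450,360),(485,335),(440,345),(400,340)):
    w=W[150+v//5,240+u//5];print("ptr",w.round(),"lat,up,depth",(w[:2]@l-s0).round(),(w[2]-150).round(),(w[:2]@n-c).round(), "img",f["p"][150+v//5,240+u//5])
w=[k for k in ()]
E
```

```text
n [ 0.99637068 -0.08512027] c 509.71962104085236 791 3.7608164934421167
s0 -10.570723166875135 t0deg 13.949249987933172 15.566732592229998 centre [506.96990431 -53.91983292]
-166 110 119.8713927320799
-106 40 108.04641613533431
-46 108 117.93489880444758
14 154 122.80372396448458
74 143 125.94260653681312
134 159 127.5879674397918
ptr [ 494. -102.  109.] lat,up,depth -49.0 -41.0 -9.0 img [78 74 69]
ptr [499. -95. 103.] lat,up,depth -41.0 -47.0 -4.0 img [40 40 40]
ptr [ 493. -110.  116.] lat,up,depth -57.0 -34.0 -9.0 img [100  97  89]
ptr [498. -85. 123.] lat,up,depth -32.0 -27.0 -6.0 img [40 39 38]
ptr [493. -52. 157.] lat,up,depth 1.0 7.0 -14.0 img [43 45 42]
```

```bash
python3 -m jog '0 0 -0.12 0 0 -0.037; 0 0 -0.12 0 0 -0.037; 0 0 -0.12 0 0 0; 0 0 -0.12 0 0 0; 0 0 -0.1 0 0 0' 0 10
python3 -m jog '-0.15 -0.22 0 0 0 0; -0.15 -0.22 0 0 0 0; -0.15 -0.22 0 0 0 0; -0.15 -0.22 0 0 0 0; -0.15 -0.22 0 0 0 0'
python3 -m jog '-0.15 -0.22 0 0 0 0; -0.15 -0.22 0 0 0 0; -0.15 -0.22 0 0 0 0; -0.15 -0.22 0 0 0 0; -0.15 -0.22 0 0 0 0'
python3 -m jog '-0.15 -0.22 0 0 0 0; -0.15 -0.22 0 0 0 0; -0.15 -0.22 0 0 0 0; 0 0 0 0 0 0; 0 0 0 0 0 0'
cat > where.py <<'E'
from h import *
n=np.array([.99637,-.08512]);l=np.array([.08512,.99637]);C=np.array([507.,-53.9])
s=manip.state();e=s["eef_pos"];d=e[:2]-C
M=R.from_quat(s["tool_rot"]).as_matrix()
print("t",round(s["t"],2),"depth %.1f lat %.1f tip_h %.1f"%(d@n,d@l,e[2]-17-150),"toolx",M[:,0].round(3),"tooly",M[:,1].round(3),"F",s["force"].round(1),"w",s["width"])
E
python3 where.py
```

```text
t: 0.6
eef_pos: [171.2, 522.6, 323.3]
tool_rot: [0.042, 0.999, -0.0, -0.0]
force: [-0.3, -0.0, -0.2]
width: 0.616
gripper_force: 0.0
t: 1.1
eef_pos: [269.7, 347.3, 322.3]
tool_rot: [0.042, 0.999, -0.0, -0.0]
force: [0.6, -0.1, 0.7]
width: 0.185
gripper_force: 0.0
t: 1.6
eef_pos: [368.0, 173.3, 322.5]
tool_rot: [0.042, 0.999, 0.0, -0.0]
force: [0.8, 0.2, -0.4]
width: 0.006
gripper_force: 0.0
t: 2.1
eef_pos: [426.5, 70.0, 322.1]
tool_rot: [0.043, 0.999, 0.0, -0.001]
force: [-0.2, 1.0, -0.3]
width: 0.008
gripper_force: 0.0
t 2.1 depth -90.8 lat 116.6 tip_h 155.1 toolx [-0.996  0.087  0.002] tooly [0.087 0.996 0.   ] F [-0.2  1.  -0.3] w 0.00806779059154379
```

```bash
python3 -m jog '-0.124 -0.19 0 0 0 0; -0.124 -0.19 0 0 0 0; -0.124 -0.19 0 0 0 0; -0.124 -0.19 0 0 0 0; -0.124 -0.19 0 0 0 0'; python3 -m jog '0 0 0 0 0 0; 0 0 0 0 0 0; 0 0 0 0 0 0; 0 0 0 0 0 0; 0 0 0 0 0 0' >/dev/null
python3 where.py; python3 - <<'E'
from h import *
p,_=manip.camera("wrist");a,_=manip.camera("scene")
a=cv2.resize(a[130:270,220:400],(560,420),interpolation=cv2.INTER_CUBIC)
cv2.imwrite("pics/w1.png",cv2.resize(np.hstack([p,a]),(800,300))[:,:,::-1])
E
```

```text
t: 2.6
eef_pos: [507.5, -78.5, 322.7]
tool_rot: [0.041, 0.999, 0.0, -0.0]
force: [0.8, 0.0, -0.0]
width: 0.007
gripper_force: 0.0
t 3.1 depth 2.1 lat -24.1 tip_h 156.0 toolx [-0.997  0.083 -0.001] tooly [ 0.083  0.997 -0.   ] F [-0.3  0.2 -0.4] w 0.006649075391975567
```

View pics/w1.png

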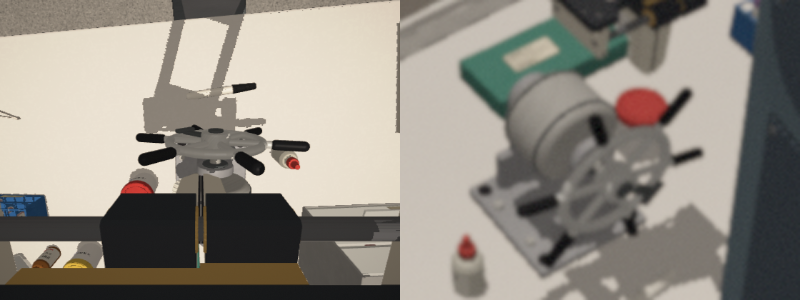

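```bash
python3 - <<'E'
from h import *
m=manip.camera_model("wrist");p,d=manip.camera("wrist");W=cloud("wrist",d,m)
n=np.array([.99637,-.08512]);l=np.array([.08512,.99637]);C=np.array([507.,-53.9])
D=(W[...,:2]-C)@n;L=(W[...,:2]-C)@l;H=W[...,2]-150
s=(p.max(-1)<60)&(d>0)&(abs(D)<30)&(np.hypot(L,H)<135)&(np.hypot(L,H)>72)
k,lab,st,ce=cv2.connectedComponentsWithStats(s.astype(np.uint8))
for i in range(1,k):
    q=lab==i
    if q.sum()>80: print(q.sum(),ce[i].round(),"D",np.percentile(D[q],[5,50,95]).round(1),"ang",np.degrees(np.arctan2(np.median(H[q]),np.median(L[q]))).round(1),"rmax",np.hypot(L,H)[q].max().round(1))
f=(p.max(-1)<60)&(d>0)&(d<200)
print("near",D[f].min(),D[f].max(),L[f].min(),L[f].max(),H[f].min(),m["position"])
E
```

```text
145 [357. 183.] D [-3.3 -0.3  5.9] ang -44.5 rmax 114.6
438 [211. 193.] D [-2.8  2.1  8.5] ang -170.6 rmax 125.9
680 [407. 204.] D [-3.   2.   8.3] ang 18.3 rmax 119.4
829 [220. 218.] D [-3.   1.5  7.9] ang 132.2 rmax 129.1
769 [350. 228.] D [-3.5  0.2  6.5] ang 78.5 rmax 125.7
near -34.8984418281726 9.671240636436801 -93.89743087024132 41.687734888151034 156.95581427215768 [434.52469705 -73.64900875 473.0224789 ]
```

```bash
python3 -m jog '0 0 0.105 0 0 0; 0 0 0.105 0 0 0; 0 0 0.105 0 0 0; 0 0 0.105 0 0 0; 0 0 0.1 0 0 0'; python3 where.py
python3 -m jog '0 0.07 0 0 0 0; 0 0.07 0 0 0 0; 0 0.07 0 0 0 0; 0 0.07 0 0 0 0; 0 0.07 0 0 0 0'; python3 where.py
```

```text
t: 3.75
eef_pos: [507.2, -79.2, 244.1]
tool_rot: [0.042, 0.999, 0.0, 0.0]
force: [-0.8, -0.1, -0.4]
width: 0.009
gripper_force: 0.0
t 3.75 depth 2.4 lat -25.2 tip_h 77.1 toolx [-0.996  0.084 -0.   ] tooly [0.084 0.996 0.   ] F [-0.8 -0.1 -0.4] w 0.008690492044513607
t: 4.25
eef_pos: [512.1, -26.3, 245.4]
tool_rot: [0.042, 0.999, -0.001, 0.001]
force: [-0.3, -2.8, -0.6]
width: 0.006
gripper_force: 1.2
t 4.25 depth 2.8 lat 27.9 tip_h 78.4 toolx [-0.996  0.084 -0.001] tooly [ 0.084  0.996 -0.001] F [-0.3 -2.8 -0.6] w 0.005679554605086037
```

```bash
python3 -m jog '0 0.04 0 0 0 0; 0 0.04 0 0 0 0; 0 0 0 0 0 0; 0 -0.02 0 0 0 0; 0 -0.03 0 0 0 0'; python3 where.py
python3 -m jog '0 0 -0.105 0 0 0; 0 0 -0.105 0 0 0; 0 0 -0.105 0 0 0; 0 0 -0.105 0 0 0; 0 0 -0.1 0 0 0'
python3 -m jog '0 -0.15 0 0 0 0; 0 -0.15 0 0 0 0; 0 -0.15 0 0 0 0; 0 -0.15 0 0 0 0; 0 -0.15 0 0 0 0'; python3 where.py
cat > ang.py <<'E'
from h import *
m=manip.camera_model("wrist");p,d=manip.camera("wrist");W=cloud("wrist",d,m)
n=np.array([.99637,-.08512]);l=np.array([.08512,.99637]);C=np.array([507.,-53.9])
D=(W[...,:2]-C)@n;L=(W[...,:2]-C)@l;H=W[...,2]-150
s=(p.max(-1)<60)&(d>0)&(abs(D)<30)&(np.hypot(L,H)<135)&(np.hypot(L,H)>72)
k,lab,st,ce=cv2.connectedComponentsWithStats(s.astype(np.uint8))
for i in range(1,k):
    q=lab==i
    if q.sum()>80: print(q.sum(),"ang",np.degrees(np.arctan2(np.median(H[q]),np.median(L[q]))).round(1),"rmax",np.hypot(L,H)[q].max().round(1))
cv2.imwrite("pics/ang%d.png"%int(manip.state()["t"]*10),p[:,:,::-1])
E
python3 ang.py
```

```text
t: 4.75
eef_pos: [512.0, -22.5, 244.6]
tool_rot: [0.042, 0.999, 0.0, -0.0]
force: [0.4, 0.8, 0.5]
width: 0.006
gripper_force: 0.0
t 4.75 depth 2.4 lat 31.7 tip_h 77.6 toolx [-0.996  0.084  0.   ] tooly [0.084 0.996 0.001] F [0.4 0.8 0.5] w 0.006394049326152822
t: 5.25
eef_pos: [512.0, -23.1, 323.3]
tool_rot: [0.043, 0.999, 0.0, -0.0]
force: [-0.8, 0.9, 0.5]
width: 0.007
gripper_force: 0.0
t: 5.75
eef_pos: [502.3, -136.0, 322.5]
tool_rot: [0.042, 0.999, 0.0, -0.0]
force: [-0.2, 0.4, 0.5]
width: 0.007
gripper_force: 0.0
t 5.75 depth 2.3 lat -82.2 tip_h 155.5 toolx [-0.996  0.085  0.   ] tooly [0.085 0.996 0.   ] F [-0.2  0.4  0.5] w 0.006794438177997606
129 ang -132.9 rmax 121.5
442 ang -3.7 rmax 116.9
608 ang 169.2 rmax 128.2
1085 ang 58.0 rmax 123.5
606 ang 112.6 rmax 129.1
```

```bash
python3 -m jog '0 0 0.105 0 0 0; 0 0 0.105 0 0 0; 0 0 0.105 0 0 0; 0 0 0.105 0 0 0; 0 0 0.1 0 0 0'; python3 where.py
python3 -m jog '0 0.07 0 0 0 0; 0 0.07 0 0 0 0; 0 0.07 0 0 0 0; 0 0.07 0 0 0 0; 0 0.07 0 0 0 0'; python3 where.py
python3 -m jog '0 0.07 0 0 0 0; 0 0.07 0 0 0 0; 0 0.07 0 0 0 0; 0 0.07 0 0 0 0; 0 0.07 0 0 0 0'; python3 where.py
```

```text
t: 6.3
eef_pos: [502.4, -134.8, 243.9]
tool_rot: [0.043, 0.999, 0.0, -0.0]
force: [-0.7, 0.4, 0.3]
width: 0.007
gripper_force: 0.0
t 6.3 depth 2.3 lat -81.0 tip_h 76.9 toolx [-0.996  0.085  0.   ] tooly [0.085 0.996 0.   ] F [-0.7  0.4  0.3] w 0.006992680784954408
t: 6.8
eef_pos: [507.6, -81.2, 245.5]
tool_rot: [0.042, 0.999, -0.0, 0.001]
force: [0.7, -1.9, 1.9]
width: 0.007
gripper_force: 1.1
t 6.8 depth 2.9 lat -27.2 tip_h 78.5 toolx [-0.996  0.084 -0.002] tooly [ 0.084  0.996 -0.   ] F [ 0.7 -1.9  1.9] w 0.006840784567057337
t: 7.3
eef_pos: [511.2, -29.1, 244.3]
tool_rot: [0.042, 0.999, 0.0, -0.0]
force: [-0.8, -3.0, -1.2]
width: 0.003
gripper_force: 1.2
t 7.3 depth 2.1 lat 25.1 tip_h 77.3 toolx [-0.996  0.084  0.001] tooly [0.084 0.996 0.   ] F [-0.8 -3.  -1.2] w 0.003359026008253105
```

```bash
python3 -m jog '0 0.05 0 0 0 0; 0 0.05 0 0 0 0; 0 0 0 0 0 0; 0 -0.02 0 0 0 0; 0 -0.03 0 0 0 0'; python3 where.py
python3 -m jog '0 0 -0.105 0 0 0; 0 0 -0.105 0 0 0; 0 0 -0.105 0 0 0; 0 0 -0.105 0 0 0; 0 0 -0.1 0 0 0'
python3 -m jog '0 -0.15 0 0 0 0; 0 -0.15 0 0 0 0; 0 -0.15 0 0 0 0; 0 -0.15 0 0 0 0; 0 -0.15 0 0 0 0'; python3 where.py
python3 ang.py
```

```text
t: 7.8
eef_pos: [512.1, -22.5, 244.6]
tool_rot: [0.042, 0.999, 0.0, -0.0]
force: [-0.3, -0.3, 0.5]
width: 0.006
gripper_force: 0.0
t 7.8 depth 2.4 lat 31.7 tip_h 77.6 toolx [-0.996  0.084  0.   ] tooly [0.084 0.996 0.001] F [-0.3 -0.3  0.5] w 0.005710975691885704
t: 8.3
eef_pos: [512.1, -23.1, 323.3]
tool_rot: [0.043, 0.999, 0.0, 0.0]
force: [-0.3, 0.5, 0.3]
width: 0.009
gripper_force: 0.0
t: 8.8
eef_pos: [502.3, -136.0, 322.6]
tool_rot: [0.043, 0.999, 0.0, 0.0]
force: [-0.6, 0.5, 0.2]
width: 0.009
gripper_force: 0.0
t 8.8 depth 2.3 lat -82.2 tip_h 155.6 toolx [-0.996  0.085 -0.   ] tooly [0.085 0.996 0.   ] F [-0.6  0.5  0.2] w 0.009180660102694091
199 ang -133.2 rmax 121.3
440 ang -4.1 rmax 117.4
171 ang 141.3 rmax 76.1
611 ang 169.0 rmax 128.2
1088 ang 57.6 rmax 123.4
603 ang 112.4 rmax 128.8
```

```bash
python3 -m jog '0 0 0.105 0 0 0; 0 0 0.105 0 0 0; 0 0 0.105 0 0 0; 0 0 0.105 0 0 0; 0 0 0.1 0 0 0' >/dev/null
python3 -m jog '0 0.07 0 0 0 0; 0 0.07 0 0 0 0; 0 0.07 0 0 0 0; 0 0.07 0 0 0 0; 0 0.07 0 0 0 0'; python3 where.py
python3 -m jog '0 0.07 0 0 0 0; 0 0.07 0 0 0 0; 0 0.07 0 0 0 0; 0 0.05 0 0 0 0; 0 0.04 0 0 0 0'; python3 where.py
python3 -m jog '0 0 0 0 0 0; 0 0 0 0 0 0; 0 0 0 0 0 0; 0 0 0 0 0 0; 0 0 0 0 0 0'; python3 where.py
python3 - <<'E'
from h import *
n=np.array([.99637,-.08512]);l=np.array([.08512,.99637]);C=np.array([507.,-53.9])
Q=[]
a=None
for k in("scene","top","wrist"):
    m=manip.camera_model(k);p,d=manip.camera(k);W=cloud(k,d,m)
    if k=="scene":a=p
    D=(W[...,:2]-C)@n;L=(W[...,:2]-C)@l;H=W[...,2]-150
    r=np.hypot(L,H);s=(p.max(-1)<55)&(d>0)&(abs(D)<12)&(r<128)&(r>75)
    s&=~((L<40)&(L>-25)&(H>70))   # fingers
    t=np.degrees(np.arctan2(H,L))[s]; print(k,s.sum(),(np.degrees(np.angle(np.exp(6j*np.radians(t)).mean()))/6)%60)
cv2.imwrite("pics/s3.png",cv2.resize(a[130:270,220:400,::-1],(720,560),interpolation=cv2.INTER_CUBIC))
E
```

```text
t: 9.85
eef_pos: [507.6, -81.3, 245.6]
tool_rot: [0.042, 0.999, -0.0, 0.001]
force: [-0.4, -1.8, 2.7]
width: 0.004
gripper_force: 1.1
t 9.85 depth 2.9 lat -27.2 tip_h 78.6 toolx [-0.996  0.084 -0.002] tooly [ 0.084  0.996 -0.   ] F [-0.4 -1.8  2.7] w 0.004364015066918372
t: 10.35
eef_pos: [510.6, -36.6, 244.3]
tool_rot: [0.042, 0.999, 0.0, -0.001]
force: [0.3, -2.9, -1.6]
width: 0.008
gripper_force: 1.1
t 10.35 depth 2.1 lat 17.5 tip_h 77.3 toolx [-0.996  0.084  0.001] tooly [0.084 0.996 0.   ] F [ 0.3 -2.9 -1.6] w 0.007501711308632783
t: 10.85
eef_pos: [510.9, -37.6, 244.6]
tool_rot: [0.042, 0.999, 0.0, 0.0]
force: [-0.6, -0.8, 0.6]
width: 0.004
gripper_force: 0.0
t 10.85 depth 2.5 lat 16.6 tip_h 77.6 toolx [-0.996  0.085  0.   ] tooly [0.085 0.996 0.   ] F [-0.6 -0.8  0.6] w 0.003649047658294966
scene 311 4.225830425906584
top 32 5.095550525478857
wrist 4482 3.01495255626144
```

View pics/s3.png

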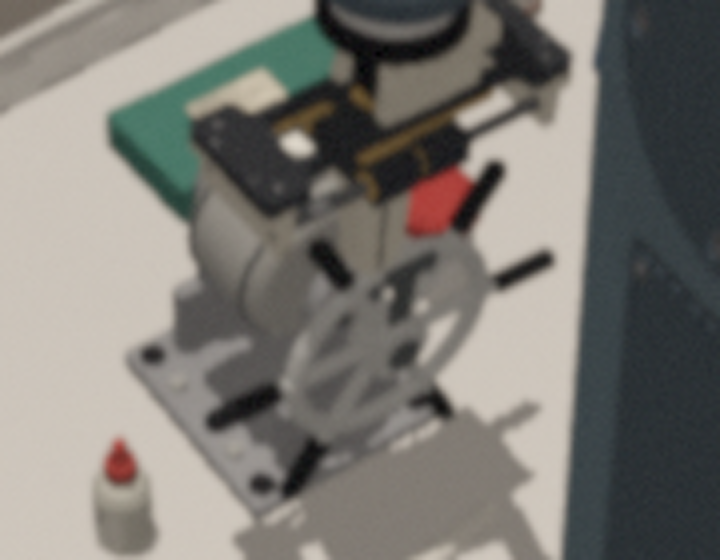

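```bash
python3 -m jog '0 -0.03 0 0 0 0; 0 0 -0.15 0 0 0; 0 0 -0.15 0 0 0; 0 0 -0.15 0 0 0; 0 0 -0.15 0 0 0' >/dev/null
python3 -m jog '0 0.3 0 0 0 0; 0 0.3 0 0 0 0; 0 0.3 0 0 0 0; 0 0.3 0 0 0 0; 0 0.3 0 0 0 0' ; python3 where.py
python3 - <<'E'
from h import *
n=np.array([.99637,-.08512]);l=np.array([.08512,.99637]);C=np.array([507.,-53.9])
for k in("scene","top"):
    m=manip.camera_model(k);p,d=manip.camera(k);W=cloud(k,d,m)
    D=(W[...,:2]-C)@n;L=(W[...,:2]-C)@l;H=W[...,2]-150
    r=np.hypot(L,H);s=(p.max(-1)<55)&(d>0)&(abs(D)<12)&(r<128)&(r>75)
    t=np.degrees(np.arctan2(H,L)); 
    for c in range(-180,180,60):
        q=s&(abs((t-c-0+180)%360-180)<25)
        if q.sum()>15: print(k,c,q.sum(),np.median(t[q]).round(1),L[q].mean().round(),H[q].mean().round())
    q=(H>74)&(abs(D-97)<25)&(abs(L)<60)&(p.min(-1)>110)
    print("cap",q.sum(),[np.median(x[q]).round(1) for x in(L,H,D)] if q.any() else "", L[q].min(),L[q].max())
    if k=="top": cv2.imwrite("pics/t4.png",cv2.resize(p[140:260,220:380,::-1],(800,600),interpolation=cv2.INTER_CUBIC))
E
```

```text
t: 12.0
eef_pos: [529.5, 183.7, 334.8]
tool_rot: [0.042, 0.999, -0.0, 0.0]
force: [0.4, -0.7, -0.5]
width: 0.005
gripper_force: 0.0
t 12.0 depth 2.1 lat 238.7 tip_h 167.8 toolx [-0.996  0.085 -0.   ] tooly [ 0.085  0.996 -0.   ] F [ 0.4 -0.7 -0.5] w 0.004833949230326607
scene -180 24 177.2 -101.0 1.0
scene -120 17 -117.3 -42.0 -80.0
scene -60 63 -54.3 55.0 -76.0
scene 0 79 7.1 98.0 12.0
scene 60 57 64.5 47.0 100.0
scene 120 56 121.5 -55.0 90.0
cap 155 [np.float64(-4.3), np.float64(81.3), np.float64(97.2)] -25.36704026468819 11.942002038325297
top 60 54 67.9 40.0 98.0
top 120 48 121.1 -53.0 88.0
cap 246 [np.float64(-6.7), np.float64(81.0), np.float64(100.0)] -25.07697100551813 10.185992690682285
```

View pics/t4.png

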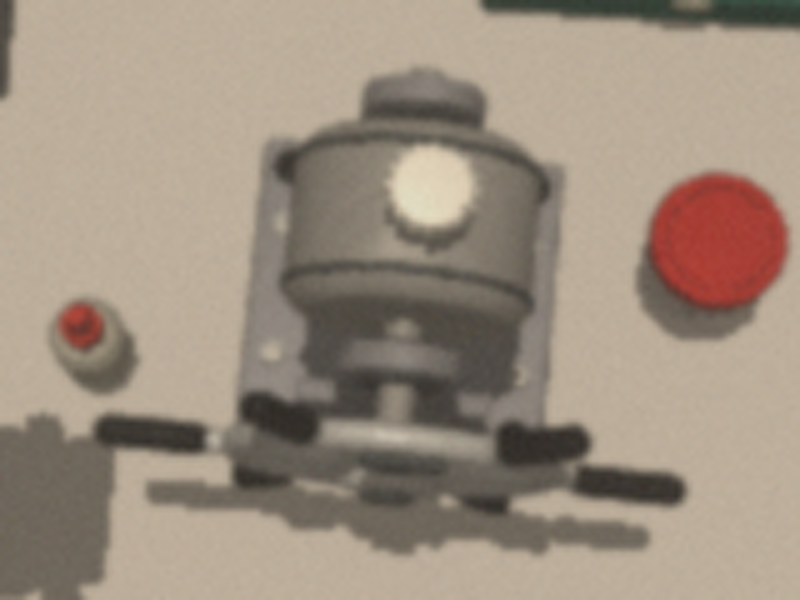

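```bash
python3 - <<'E'
from h import *
from scipy.optimize import least_squares
n=np.array([.99637,-.08512]);l=np.array([.08512,.99637]);C=np.array([507.,-53.9])
for k in("scene","top"):
    m=manip.camera_model(k);p,d=manip.camera(k);W=cloud(k,d,m)
    D=(W[...,:2]-C)@n;L=(W[...,:2]-C)@l;H=W[...,2]-150
    r=np.hypot(L+2,H)
    q=(D>66)&(D<128)&(abs(r-53)<9)&(H>-10)
    f=least_squares(lambda x:np.hypot(L[q]-x[0]-x[2]*(D[q]-97),H[q]-x[1])-53,[0,0,0],loss="soft_l1",f_scale=2)
    c=(H>74)&(H<90)&(abs(D-97)<25)&(abs(L)<60)&(p.min(-1)>110)
    (u,v),rad=cv2.minEnclosingCircle(np.c_[L[c],D[c]].astype(np.float32))
    print(k,q.sum(),f.x,"cap",u,v,rad,np.median(H[c]),"tilt right deg",np.degrees(np.arcsin((f.x[0]-u)/82)))
    x0=f.x[0]-97*f.x[2]
    s=(p.max(-1)<55)&(d>0)&(abs(D)<12); 
    rr=np.hypot(L-x0,H-f.x[1]);s&=(rr<128)&(rr>75);t=np.arctan2(H-f.x[1],L-x0)
    print("spokes",np.degrees(np.angle(np.exp(6j*t[s]).mean()))/6, "wheel centre lat",x0)
E
```

```text
scene 902 [-2.81103612  0.08424488  0.01264974] cap -6.5020751953125 99.65709686279297 19.08359718322754 81.15525162256074 tilt right deg 2.579907817277334
spokes 3.955883128817147 wheel centre lat -4.038060528924458
top 1265 [-2.54059137e+00 -6.94575253e-01  2.09681940e-03] cap -7.131444454193115 100.55876922607422 17.8999080657959 81.1513305226809 tilt right deg 3.2094403910687044
spokes 3.325555032332797 wheel centre lat -2.7439828508296307
```

```bash
python3 -c "
from cell import manip
print(manip.finish_job())"
```

```text
the job is handed in; nothing more can be done
None
```

I turned the drum with three gentle spoke pushes and handed the job in: the neck stands about 3° off vertical (limit 7°) and the arm is clear. The drum, neck, cup, bottle and pen were not touched; I got no pass/fail verdict back.

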